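# Stow the sinker and hasp the tackle box

### The job

Set the loose brass disc sinker down gently, flat and centred, on top of the dark grey disc that sits on the white dish inside the open tackle box (do not drop it, and keep the grey disc centred on the dish). Then close the lid fully, and after that swing the steel hasp over until it lies flat on the lid with the brass catch through its slot. Leave the spare dish, the reel and the forceps where they are.

Things in the scene. Friction and masses are not known exactly. Their poses are not given: they have to be found in the camera images.
- tackle_box: Clear tackle box with blue corners, screwed down on a 20 mm thick wooden plank that lies on the work surface; 170 mm along its own x, 150 mm along its y, walls 75 mm high and 5 mm thick, inner floor 5 mm above its underside. Origin: centre of the underside (20 mm above the work surface); z up. The lid's hinge runs along x on the +y side, the hasp is on the -y side.
- dish_top (a point): Centre of the top of the flat white ceramic dish fixed in the middle of the box floor: 72 mm across, 6 mm high, its top 11 mm above the box's underside.
- grey_disc: Dark grey steel disc sinker, 50 mm across, 12 mm thick, lying loose and centred on the white dish. Origin at its centre, z along its axis.
- brass_disc: Brass disc sinker, 50 mm across, 12 mm thick, about 180 g, lying flat on the plank on one side of the box or the other. Origin at its centre, z along its axis.
- lid (a joint): Lid angle: 0 fully shut on the box rim, grows as it opens, at most 1.95 rad (a little past upright, leaning to the box's +y). Stiff hinge: it stays where it is left and needs about 2 N at its free edge.
- lid_hinge (a point): Middle of the lid's hinge line, at the top of the box's +y wall (box frame 0, 75, 75 mm). The lid is 5 mm thick, 170 mm long along the hinge, and runs 150 mm from the hinge to its free edge (towards the box's -y when shut, its top then 80 mm above the box's underside).
- lid_edge (a point): Middle of the lid's free edge, on its outer (top) face; moves with the lid.
- catch (a point): Top of the brass catch, a loop (15 mm by 5 mm, standing 14.5 mm above the lid's outer face) 116 mm from the lid's hinge line, in the middle of the lid's length; moves with the lid.
- hasp (a joint): Hasp angle: 0 lying flat on the shut lid with the catch through its slot (pointing to the box's +y), 1.57 standing straight up, more than that leaning outwards to the box's -y; at most 2.6 rad. Light friction hinge: it stays where it is left and needs about 1 N at its tip.
- hasp_hinge (a point): Middle of the hasp's hinge axis, parallel to the box's x, outside the box's -y wall (box frame 0, -83, 81.5 mm).
- hasp_tip (a point): Middle of the end of the hasp: a steel strap 30 mm wide and 3 mm thick with a red end, reaching 78 mm from its hinge axis; its slot, 12 mm wide, runs from 26 to 54 mm from the hinge. Moves with the hasp.
- spare_dish: Bystander: white ceramic dish, 90 mm across, 18 mm high, on the plank on the other side of the box from the brass disc. Origin under its centre.
- reel: Bystander: black plastic reel standing on its flange, 76 mm across, 75 mm high to its crank knob. Origin under its centre.
- forceps: Bystander: stainless forceps lying flat, 160 mm long along its x, 50 mm wide, 6 mm high. Origin under its middle.
There are look-alikes about, which are no part of the job. Of the things shaped like the grey_disc, the grey one is meant.

How it is judged:
By the outcome, as a careful person would: the job done as asked, in the order asked, and still so for the second after the job is handed in, with the robot touching nothing.
It also fails if it takes over 69 s, if anything falls off the work surface, if the arm or the gripper's body presses on something with over 40 N, if the wrist force passes 120 N, or if a joint passes its speed limit or range.

### The arm

A 6-joint arm with a two-finger parallel gripper is mounted at the origin on the work surface. World frame = base frame: x ahead of the robot, y to its left, z up, the work surface at z = 0. Lengths are in m, angles in degrees, forces in N, time in s.
With the tool pointing down it reaches from about 0.3 to 0.75 m from the base axis. Payload 8.5 kg.
Tool frame: the origin (TCP) lies midway between the tips of the shut fingers; the grasp point (between the pads) lies grasp_offset behind it (grasp_offset is the distance from the TCP to the grasp point, in m); z points along the fingers, y is the line along which they close (so a half turn about z gives the same grasp; the last joint's range is limited). The gripper opens to 85 mm and grips with 20 to 120 N. Pads are 22 mm wide; open, the fingers measure 114 mm over their backs; the gripper's body (76 mm by 85 mm) begins 54 mm behind the grasp point. The pads swing forward as they close: fully open they stand 13 mm farther back than shut.
Start: joints at [58.883, 21.807, 74.336, -0, 83.858, -12.336], TCP at [0.177, 0.521, 0.231] pointing down, gripper open.
Joint ranges: [-178.18, 178.18], [-50.72, 133.34], [12.68, 142.11], [-81.47, 261.47], [9.98, 163.14], [-165.26, 165.26]. Speed limits (degrees/s): [136.94, 136.94, 180, 180, 180, 180].

### API

Orientations are given as a 3x3 rotation matrix whose columns are the frame's x, y, z axes.
In Python, from rig import observe, get_image, camera_params, close_job, grasp_offset gives the robot as it stands.
- The arm moves only by the shell command python3 -m handwheel 'ROWS' [OPENING] [FORCE]. ROWS is JSON, a list of rows, each a list of 2 entries, a list of its own where there are three numbers: the shift along the tool's x, y, z as a fraction of full scale, then the turn, a rotation vector about the tool's x, y, z as a fraction of full scale. In form: [[[dx, dy, dz], [ax, ay, az]], ...]. A call has 1 to 10 rows; each row is the pose to reach, as a shift and turn from the pose commanded when the call began, along the tool's axes at that moment, turning the shorter way round; what a row does not reach only later rows make up. Full scale, the value 1, is 0.5 m for a shift and pi rad for a turn. A row lasts 1/10 s, in which the tool goes at most 50 mm and 8.59 degrees, less where a joint would pass 70% of its speed; a pose out of reach is approached as far as the arm can. A call with a number of a shift or a turn outside -1 to 1 is refused whole. A call with a gripper value outside its range is refused whole. OPENING is the opening, from 0 (shut) to 1 (fully open), set as the call begins (- or left out, the last holds). The fingers move at their own pace and stop on an object; FORCE is the grip in N (left out, the last holds). Time passes only in rows, so rows that repeat a pose let the fingers close. It gives the time, the measured TCP pose, the force, the opening and the grip force at its end, in the units of the state.
- observe(): the state, without advancing time (a new reading comes with each control period).
- get_image(name): name is "side" or "top"; returns (picture, depth): 480x640x3 uint8, red, green, blue; 480x640 float32, m along the optical axis (not along the pixel's ray), 0 where there is no reading.
- camera_params(name): a dict with "K" (3x3 intrinsics, pixels), "k1" (the pictures are not rectified: a ray, as slopes to the right and down, at radius r is drawn at 1 + k1 r^2 times it, then the intrinsics apply), "R" (3x3) and "t" (3): a world point X has camera coordinates R X + t. Camera axes: x right, y down, z forward; pixel columns grow to the right and rows downward; lengths in m; the calibration is good to about 2 mm. A picture is of the moment at which its call begins. camera_params takes no time and is no camera call.
- close_job(): hands the job in; it is judged then, once.
The state is a dict: "time_s": time; "q": joint angles; "qvel": joint speeds; "joint_efforts": joint torques, N m; "position": TCP position; "tool_rot": TCP orientation; "ft_force": force on the tool from outside, world axes, zero at the start; "wrist_torque": the same for the moment, N m; "grip_width": finger opening in m; "gripper_force": force on a finger pad.
Only numpy, scipy, OpenCV 4.12 (cv2) and the standard library are available. Lean on these libraries where they do the work, as an engineer would, in place of code of your own. Each camera call takes 0.05 s, during which the arm holds its last target. There are 200 camera calls.

## Working session

There is one attempt and no reset: what is moved stays moved. The work goes in short steps, Python scripts to look and compute and a shell command to move; the robot and the scene stay as the last step left them, time stands still between calls to the robot, and variables do not carry over. Pictures are saved under pics/ and viewed, at most 12 in all, crops included, and the job is handed in when it is done.

```bash
ls; mkdir -p pics; cat > h.py <<'E'
import numpy as np, cv2
from rig import *
def save(n,p): cv2.imwrite(p,cv2.cvtColor(n,cv2.COLOR_RGB2BGR))
E
python3 - <<'E'
from h import *
for n in ("side","top"):
    im,d=get_image(n); save(im,f"pics/{n}0.png"); np.savez(f"{n}0.npz",im=im,d=d)
    c=camera_params(n); print(n,c, (d>0).mean())
print(grasp_offset); s=observe(); print(s["time_s"],s["position"],s["tool_rot"],s["grip_width"])
E
```

```text
pics
side {'K': array([[460.44325305,   0.        , 318.250143  ],
       [  0.        , 460.44325305, 236.09956921],
       [  0.        ,   0.        ,   1.        ]]), 'k1': -0.12207523603537032, 'R': array([[ 0.99861677, -0.05255735, -0.00150971],
       [-0.02932561, -0.5329099 , -0.84566368],
       [ 0.0436413 ,  0.8445382 , -0.53371403]]), 't': array([-0.52894351,  0.10836181,  1.00407878])} 0.996142578125
top {'K': array([[433.08736429,   0.        , 313.09837964],
       [  0.        , 433.08736429, 237.10465854],
       [  0.        ,   0.        ,   1.        ]]), 'k1': 0.037032410309628276, 'R': array([[-0.01294316, -0.99985019,  0.01149266],
       [-0.98709828,  0.01094196, -0.15974124],
       [ 0.15959156, -0.01341194, -0.98709202]]), 't': array([-0.0025763 ,  0.5331027 ,  0.87405245])} 0.9959212239583334
0.0187
0.1 [0.1769357  0.52049037 0.23078197] [[-9.46757541e-01  3.21946725e-01 -6.81313150e-04]
 [ 3.21947317e-01  9.46756936e-01 -1.10918339e-03]
 [ 2.87939991e-04 -1.26947468e-03 -9.99999153e-01]] 0.085521928208013
```

View pics/side0.png

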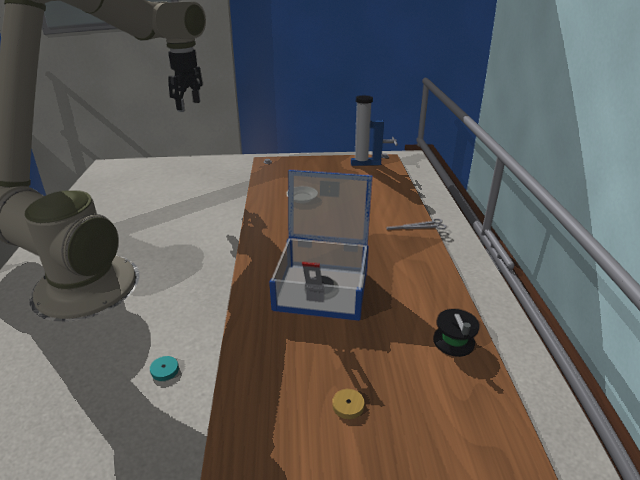

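View pics/top0.png

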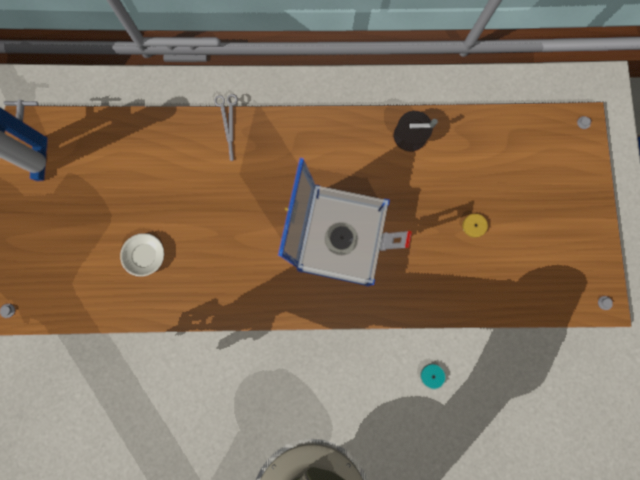

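The top view shows the brass disc at (475,226) and the grey disc on its dish in the box at (342,237). The lid is open to the left and the hasp stands to the right at (400,240). Other objects are the reel (412,130), forceps (232,125) and spare dish (142,255). In the side view the brass disc is at (349,402) and the hasp's red tip is at (311,265).

Things that could be taken for the brass disc: the brass disc at top (475,226), the teal disc at top (433,376) / side (165,368), which is a look-alike, and the grey disc (342,237). I choose the one at (475,226) and will check it in a crop.

```bash
cat >> h.py <<'E'
from scipy.optimize import least_squares
def ray(n,uv):
    c=camera_params(n); K=c["K"]; x=cv2.undistortPoints(np.array(uv,float).reshape(-1,1,2),K,np.array([c["k1"],0,0,0.]))[:,0]
    d=np.c_[x,np.ones(len(x))]@c["R"]; o=-c["R"].T@c["t"]; return o,d
def plane(n,uv,z):
    o,d=ray(n,uv); return o+d*((z-o[2])/d[:,2])[:,None]
def tri(a,b):
    o1,d1=ray("top",a);o2,d2=ray("side",b);out=[]
    for p,q in zip(d1,d2):
        s=np.linalg.lstsq(np.c_[p,-q],o2-o1,rcond=None)[0]; A=o1+p*s[0];B=o2+q*s[1]; out.append(np.r_[(A+B)/2,np.linalg.norm(A-B)])
    return np.array(out)
def proj(n,X):
    c=camera_params(n); X=np.atleast_2d(X)
    return cv2.projectPoints(X,cv2.Rodrigues(c["R"])[0],c["t"],c["K"],np.array([c["k1"],0,0,0.]))[0][:,0]
def cloud(n,d,mask):
    v,u=np.nonzero(mask&(d>0)); o,r=ray(n,np.c_[u,v]); return o+r*d[v,u][:,None]   # ray z_cam=1
def hsv(im): return cv2.cvtColor(im,cv2.COLOR_RGB2HSV)
E
python3 - <<'E'
from h import *
np.set_printoptions(precision=4,suppress=True)
D={n:np.load(f"{n}0.npz") for n in("top","side")}
def m(n,lo,hi,box):
    k=cv2.inRange(hsv(D[n]["im"]),lo,hi)>0; b=np.zeros_like(k); x0,y0,x1,y1=box; b[y0:y1,x0:x1]=1; return k&b
B=dict(top=(455,205,495,250),side=(325,380,375,425))
for n in B:
    k=m(n,(18,110,70),(32,255,255),B[n]); P=cloud(n,D[n]["d"],k); t=P[:,2]>np.percentile(P[:,2],90)-.004
    v,u=np.nonzero(k); print("brass",n,k.sum(),P[t].mean(0),np.percentile(P[:,2],[2,50,98]), u.mean(),v.mean(), np.ptp(P[t],0))
# blue of box
kb=m("top",(105,120,40),(125,255,255),(270,150,400,300)); P=cloud("top",D["top"]["d"],kb)
print("blue z",np.percentile(P[:,2],[1,10,50,90,99]))
r=P[(P[:,2]>.08)&(P[:,2]<.11)&(P[:,1]<0.5)]; print(cv2.minAreaRect((r[:,:2]*1000).astype(np.float32)),len(r))
ks=m("side",(105,120,40),(125,255,255),(260,230,380,325)); 
# red
for n,bx in(("top",(380,225,420,260)),("side",(295,255,330,300))):
    k=cv2.inRange(hsv(D[n]["im"]),(0,130,60),(6,255,255))>0; z=np.zeros_like(k); z[bx[1]:bx[3],bx[0]:bx[2]]=1;k&=z
    v,u=np.nonzero(k);print("red",n,k.sum(),u.mean(),v.mean(),cloud(n,D[n]["d"],k).mean(0))
c=lambda n,b,s:cv2.resize(D[n]["im"][b[1]:b[3],b[0]:b[2]],None,fx=s,fy=s,interpolation=cv2.INTER_CUBIC)
a=c("top",(270,150,500,300),3.4); b=c("side",(260,160,460,430),2.2)[:510]
b2=cv2.resize(c("side",(260,160,390,430),1),None,fx=2.2,fy=2.2)
save(c("top",(270,150,500,300),3.4),"pics/c1.png"); save(c("side",(260,220,390,330),5),"pics/c2.png")
E
```

```text
brass top 503 [ 0.557  -0.3579  0.033 ] [0.0204 0.0324 0.0356] 474.6858846918489 225.10735586481113 [0.0487 0.0513 0.0077]
brass side 740 [ 0.5571 -0.3621  0.0318] [0.0218 0.0316 0.034 ] 347.6716216216216 403.1459459459459 [0.0484 0.0495 0.0056]
blue z [0.0778 0.2113 0.2432 0.245  0.2459]
((482.098876953125, -97.63615417480469), (113.13282012939453, 216.8415985107422), 36.618125915527344) 13
red top 71 408.0 239.09859154929578 [ 0.5074 -0.1806  0.1672]
red side 50 309.68 263.98 [ 0.5058 -0.18    0.1678]
```

View pics/c1.png

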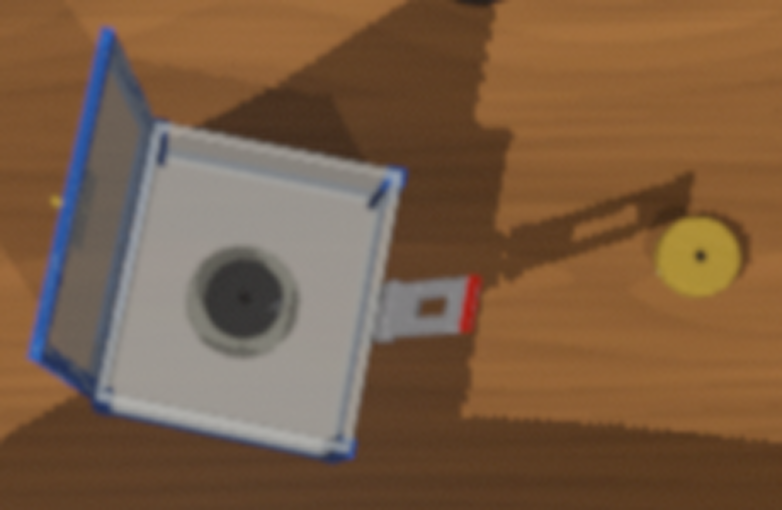

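View pics/c2.png

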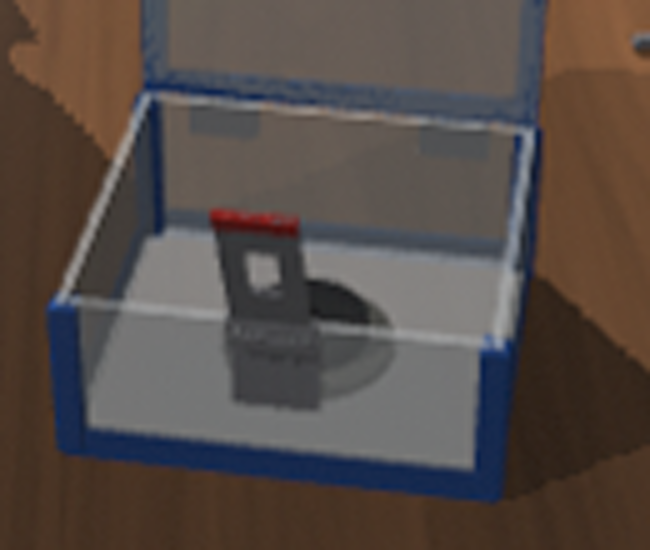

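The crop confirms the brass-coloured disc, with its hole at full-picture (475.5,225). The box rim corners, the grey disc's hole at (341.5,237) and the outward-leaning hasp can be made out. The lid leans towards +y.

```bash
python3 - <<'E'
from h import *
np.set_printoptions(precision=4,suppress=True)
f=lambda L,o,s:(np.array(L)+.5)/s-.5+o
t=f([(403,173),(350,455),(158,125),(100,405)],(270,150),3.4)
s=f([(505,342),(58,300),(535,127),(150,93)],(260,220),5)
T=tri(t,s);print("corners",T)
# which: (+x,-y),(-x,-y),(+x,+y),(-x,+y)
M=np.array([[.085,-.075],[-.085,-.075],[.085,.075],[-.085,.075]])
for nm,Q in(("tri",T[:,:2]),("top",plane("top",t,.095)[:,:2]),("side",plane("side",s,.095)[:,:2])):
    c=Q.mean(0);H=M.T@(Q-c);a=np.arctan2(H[0,1]-H[1,0],H[0,0]+H[1,1]);R=np.array([[np.cos(a),-np.sin(a)],[np.sin(a),np.cos(a)]])
    print(nm,c,np.degrees(a),"resid mm",1000*(Q-c-M@R.T).round(4))
g=f([(244,298)],(270,150),3.4); print("grey z.043",plane("top",g,.043))
d=np.load("top0.npz")["d"]; u,v=g[0].round().astype(int); print("grey depth pts",cloud("top",d[v-4:v+5,u-4:u+5]*0+0,np.zeros((9,9),bool)).shape)
k=np.zeros(d.shape,bool);k[v-4:v+5,u-4:u+5]=1;P=cloud("top",d,k);print("grey z",np.median(P,0))
b=f([(700,256)],(270,150),3.4);print("brass", plane("top",b,.032), tri(b,[(348.6,401.5)]))
# brass circles / wood plane
for n,uv in(("top",(500,260)),("side",(300,420))):
    D=np.load(f"{n}0.npz")["d"];k=np.zeros(D.shape,bool);k[uv[1]-5:uv[1]+5,uv[0]-5:uv[0]+5]=1;print("wood",n,np.median(cloud(n,D,k),0))
# grey in top/side masks: dark
for n,bx in(("top",(325,220,360,255)),("side",(312,270,345,300))):
    z=np.load(f"{n}0.npz");k=z["im"].max(2)<75;w=np.zeros_like(k);w[bx[1]:bx[3],bx[0]:bx[2]]=1;k&=w
    v,u=np.nonzero(k);print("dark",n,k.sum(),u.mean(),v.mean(),plane(n,[(u.mean(),v.mean())],.043))
# lid blue edge pts
z=np.load("top0.npz");k=cv2.inRange(hsv(z["im"]),(105,120,40),(125,255,255))>0;w=np.zeros_like(k);w[150:300,275:312]=1;P=cloud("top",z["d"],k&w);P=P[P[:,2]>.23];print("lid edge",P.mean(0),P[:,2].max(),len(P))
E
```

```text
corners [[ 0.5984 -0.161   0.096   0.0015]
 [ 0.4327 -0.1239  0.0937  0.003 ]
 [ 0.6301 -0.0158  0.0938  0.0017]
 [ 0.4655  0.0205  0.0931  0.0072]]
tri [ 0.5317 -0.07  ] -12.543746250436214 resid mm [[ 0.1  0.7]
 [ 0.3  0.9]
 [-0.8 -0.5]
 [ 0.5 -1.1]]
top [ 0.5299 -0.0701] -12.225405445039703 resid mm [[ 0.8  0.2]
 [ 0.2  1.6]
 [ 0.  -0.9]
 [-1.  -0.9]]
side [ 0.5334 -0.0709] -12.46804304698614 resid mm [[-0.8  3. ]
 [ 0.1  0.5]
 [-1.9 -1.2]
 [ 2.5 -2.3]]
grey z.043 [[ 0.5319 -0.0689  0.043 ]]Traceback (most recent call last):
  File "<stdin>", line 13, in <module>
  File "h.py", line 19, in cloud
    v,u=np.nonzero(mask&(d>0)); o,r=ray(n,np.c_[u,v]); return o+r*d[v,u][:,None]   # ray z_cam=1
                                    ~~~^^^^^^^^^^^^^^
  File "h.py", line 6, in ray
    c=camera_params(n); K=c["K"]; x=cv2.undistortPoints(np.array(uv,float).reshape(-1,1,2),K,np.array([c["k1"],0,0,0.]))[:,0]
                                    ~~~~~~~~~~~~~~~~~~~^^^^^^^^^^^^^^^^^^^^^^^^^^^^^^^^^^^^^^^^^^^^^^^^^^^^^^^^^^^^^^^^^
cv2.error: OpenCV(4.12.0) /io/opencv/modules/calib3d/src/undistort.dispatch.cpp:347: error: (-215:Assertion failed) CV_IS_MAT(_src) && CV_IS_MAT(_dst) && (_src->rows == 1 || _src->cols == 1) && (_dst->rows == 1 || _dst->cols == 1) && _src->cols + _src->rows - 1 == _dst->rows + _dst->cols - 1 && (CV_MAT_TYPE(_src->type) == CV_32FC2 || CV_MAT_TYPE(_src->type) == CV_64FC2) && (CV_MAT_TYPE(_dst->type) == CV_32FC2 || CV_MAT_TYPE(_dst->type) == CV_64FC2) in function 'cvUndistortPointsInternal'
```

```bash
cat >> h.py <<'E'
from scipy.spatial.transform import Rotation as Ro
def down(yaw):   # tool y axis at world angle yaw(deg), z down
    y=np.r_[np.cos(np.radians(yaw)),np.sin(np.radians(yaw)),0]; z=np.r_[0,0,-1.]; return np.c_[np.cross(y,z),y,z]
def step(p,yaw=None,R=None):
    s=observe(); R0=np.array(s["tool_rot"]); 
    d=R0.T@(np.array(p)-s["position"]); r=np.zeros(3)
    if yaw is not None: r=min((Ro.from_matrix(R0.T@down(yaw+k)).as_rotvec() for k in(0,180)),key=np.linalg.norm)
    return np.r_[d/.5,r/np.pi].round(4)
E
python3 - <<'E'
from h import *
np.set_printoptions(precision=4,suppress=True)
f=lambda L,o,s:(np.array(L)+.5)/s-.5+o
b=f([(700,256)],(270,150),3.4);print("brass", plane("top",b,.032), tri(b,[(348.6,401.5)]))
for nm,n,uv in(("wood","top",(500,260)),("wood","side",(300,420)),("grey","top",(341,240))):
    D=np.load(f"{n}0.npz")["d"];k=np.zeros(D.shape,bool);k[uv[1]-4:uv[1]+5,uv[0]-4:uv[0]+5]=1;print(nm,n,np.median(cloud(n,D,k),0))
for n,bx in(("top",(325,220,360,255)),("side",(312,270,345,300))):
    z=np.load(f"{n}0.npz");k=(z["im"].max(2)<75);w=np.zeros_like(k);w[bx[1]:bx[3],bx[0]:bx[2]]=1;k&=w
    v,u=np.nonzero(k);print("dark",n,k.sum(),u.mean(),v.mean(),plane(n,[(u.mean(),v.mean())],.043))
z=np.load("top0.npz");k=cv2.inRange(hsv(z["im"]),(105,120,40),(125,255,255))>0;w=np.zeros_like(k);w[150:300,275:312]=1;P=cloud("top",z["d"],k&w);P=P[P[:,2]>.23];print("lid edge",P.mean(0),P[:,2].max(),len(P))
print(step([.40,.0,.36],-12.4),step([.557,-.361,.15],-12.4))
E
```

```text
brass [[ 0.5574 -0.3588  0.032 ]] [[ 0.5582 -0.3599  0.0292  0.0004]]
wood top [ 0.4825 -0.4098  0.0207]
wood side [ 0.4815 -0.3832  0.0196]
grey top [ 0.5262 -0.0679  0.0441]
dark top 391 340.8951406649616 237.20971867007674 [[ 0.5321 -0.0679  0.043 ]]
dark side 365 319.9780821917808 285.2849315068493 [[ 0.529  -0.0817  0.043 ]]
lid edge [0.5517 0.0304 0.2433] 0.2468063115900303 350
[-0.7574 -0.8423 -0.2576 -0.0004  0.0002  0.4646] [-1.2873 -1.4242  0.163  -0.0004  0.0002  0.4646]
```

Brass disc: (0.558, -0.3595), top at 0.031 (two views agree). Box: centre (0.532, -0.070), yaw -12.4°, rim at 0.094. Grey disc: (0.532, -0.068), top 0.044. Lid at about 1.75 rad. All of these match the stated sizes.

```bash
python3 -m handwheel '[[[0,0,-0.2],[0,0,0]],[[0,0,-0.258],[0,0,0.03]],[[0,0,-0.258],[0,0,0.06]],[[-0.757,-0.842,-0.258],[0,0,0.4646]],[[-0.757,-0.842,-0.258],[0,0,0.4646]],[[-0.757,-0.842,-0.258],[0,0,0.4646]],[[-0.757,-0.842,-0.258],[0,0,0.4646]],[[-0.757,-0.842,-0.258],[0,0,0.4646]],[[-0.757,-0.842,-0.258],[0,0,0.4646]],[[-0.757,-0.842,-0.258],[0,0,0.4646]]]' 1 40
python3 -c "
from h import *
print(step([.558,-.3595,.12],-12.4))"
```

```text
time_s: 1.1
position: [0.3148, 0.1971, 0.3602]
tool_rot: [[0.001, 1.0, -0.0], [1.0, -0.001, -0.0], [-0.0, -0.0, -1.0]]
ft_force: [0.8, 1.1, -0.0]
grip_width: 0.0851
gripper_force: 0.0
[-1.1126  0.4878  0.4804 -0.      0.      0.0685]
```

```bash
python3 -m handwheel '[[[-1,0.43,0],[0,0,0.0685]],[[-1,0.43,0],[0,0,0.0685]],[[-1,0.43,0],[0,0,0.0685]],[[-1,0.43,0],[0,0,0.0685]],[[-1,0.43,0],[0,0,0.0685]],[[-1,0.43,0],[0,0,0.0685]],[[-1,0.43,0],[0,0,0.0685]],[[-1,0.43,0],[0,0,0.0685]],[[-1,0.43,0],[0,0,0.0685]],[[-1,0.43,0],[0,0,0.0685]]]'
python3 -c "
from h import *
print(step([.558,-.3595,.12],-12.4))"
```

```text
time_s: 2.1
position: [0.5148, -0.2615, 0.3599]
tool_rot: [[0.209, 0.978, -0.0], [0.978, -0.209, 0.0], [0.0, -0.001, -1.0]]
ft_force: [0.5, 0.4, -0.1]
grip_width: 0.0853
gripper_force: 0.0
[-1.737e-01  1.259e-01  4.797e-01 -2.000e-04 -1.000e-04  1.700e-03]
```

```bash
python3 -m handwheel '[[[-0.174,0.126,0.1],[0,0,0.0017]],[[-0.174,0.126,0.2],[0,0,0.0017]],[[-0.174,0.126,0.3],[0,0,0.0017]],[[-0.174,0.126,0.4],[0,0,0.0017]],[[-0.174,0.126,0.48],[0,0,0.0017]],[[-0.174,0.126,0.48],[0,0,0.0017]],[[-0.174,0.126,0.48],[0,0,0.0017]],[[-0.174,0.126,0.48],[0,0,0.0017]],[[-0.174,0.126,0.48],[0,0,0.0017]]]'
python3 - <<'E'
from h import *
print(step([.558,-.3595,.02],-12.4))
im,d=get_image("side"); save(cv2.resize(im[290:440,260:460],None,fx=3,fy=3),"pics/g1.png")
k=cv2.inRange(hsv(im),(18,110,70),(32,255,255))>0;k[:,:320]=0;k[:,380:]=0;k[:370]=0;P=cloud("side",d,k);P=P[P[:,2]>.029];print(len(P),(P.max(0)+P.min(0))/2,P.mean(0))
E
```

```text
time_s: 3.0
position: [0.5586, -0.3583, 0.1231]
tool_rot: [[0.214, 0.977, 0.003], [0.977, -0.214, -0.003], [-0.002, 0.004, -1.0]]
ft_force: [-0.2, 0.1, -0.4]
grip_width: 0.0855
gripper_force: 0.0
[-2.100e-03 -1.500e-03  2.061e-01  1.200e-03  7.000e-04  2.000e-04]
647 [ 0.55758665 -0.36060526  0.03210598] [ 0.55728146 -0.36240894  0.03180178]
```

View pics/g1.png

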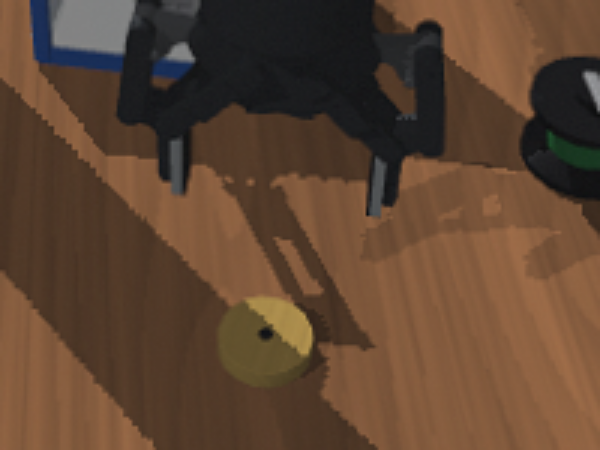

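The picture shows the open fingers straddling above the brass disc (crop (265,340)), with nothing else under them. Descend and grip.

```bash
python3 -m handwheel '[[[0,0,0.05],[0,0,0]],[[0,0,0.1],[0,0,0]],[[0,0,0.14],[0,0,0]],[[0,0,0.17],[0,0,0]],[[0,0,0.19],[0,0,0]],[[0,0,0.201],[0,0,0]],[[0,0,0.201],[0,0,0]],[[0,0,0.201],[0,0,0]]]'
python3 -m handwheel '[[[0,0,0],[0,0,0]],[[0,0,0],[0,0,0]],[[0,0,0],[0,0,0]],[[0,0,0],[0,0,0]],[[0,0,0],[0,0,0]],[[0,0,0],[0,0,0]],[[0,0,0],[0,0,0]],[[0,0,0],[0,0,0]]]' 0 40
```

```text
time_s: 3.85
position: [0.5582, -0.3581, 0.0209]
tool_rot: [[0.214, 0.977, 0.001], [0.977, -0.214, -0.001], [-0.001, 0.001, -1.0]]
ft_force: [0.1, -0.7, 0.7]
grip_width: 0.0853
gripper_force: 0.0
time_s: 4.65
position: [0.558, -0.3579, 0.0207]
tool_rot: [[0.214, 0.977, 0.001], [0.977, -0.214, -0.001], [-0.001, 0.001, -1.0]]
ft_force: [-2.2, 0.7, 4.8]
grip_width: 0.0479
gripper_force: 41.0
```

```bash
python3 -m handwheel '[[[0,0,-0.02],[0,0,0]],[[0,0,-0.08],[0,0,0]],[[0,0,-0.16],[0,0,0]],[[0,0,-0.24],[0,0,0]],[[0,0,-0.3],[0,0,0]],[[0,0,-0.3],[0,0,0]],[[0,0,-0.3],[0,0,0]],[[0,0,-0.3],[0,0,0]],[[0,0,-0.3],[0,0,0]]]'
python3 - <<'E'
from h import *
np.set_printoptions(precision=4,suppress=True)
s=observe();print(s["position"],s["ft_force"],s["grip_width"])
ims=[]
for n in("side","top"):
    im,d=get_image(n); c=proj(n,np.array(s["position"]))[0].astype(int); ims.append(cv2.resize(im[c[1]-50:c[1]+50,c[0]-50:c[0]+50],(400,400)))
    k=cv2.inRange(hsv(im),(18,110,50),(32,255,255))>0; w=np.zeros_like(k);w[c[1]-35:c[1]+35,c[0]-35:c[0]+35]=1;k&=w;P=cloud(n,d,k);v,u=np.nonzero(k)
    if len(P):
        T=(P-s["position"])@np.array(s["tool_rot"]); print(n,len(P),"tool-frame mid",(np.percentile(T,98,0)+np.percentile(T,2,0))/2,np.percentile(T,[2,98],0))
    np.savez(n+"1.npz",im=im,d=d)
save(np.hstack(ims),"pics/g2.png")
E
```

```text
time_s: 5.55
position: [0.5574, -0.3574, 0.1682]
tool_rot: [[0.214, 0.977, -0.002], [0.977, -0.214, 0.002], [0.002, -0.003, -1.0]]
ft_force: [0.2, -0.8, -1.4]
grip_width: 0.0476
gripper_force: 41.7
[ 0.5574 -0.3574  0.1682] [ 0.2434 -0.8103 -1.411 ] 0.04764393090018506
side 891 tool-frame mid [-0.0045  0.0005 -0.0067] [[-0.0278 -0.0216 -0.0128]
 [ 0.0189  0.0227 -0.0006]]
top 2 tool-frame mid [ 0.013  -0.0196 -0.0036] [[ 0.0115 -0.0199 -0.005 ]
 [ 0.0146 -0.0193 -0.0021]]
```

View pics/g2.png

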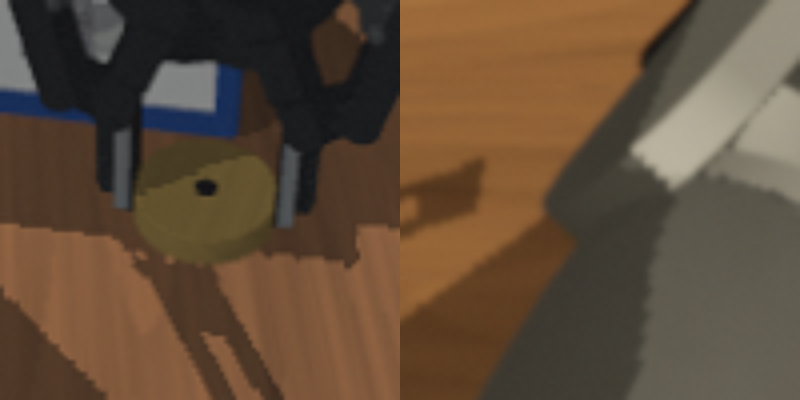

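The disc is held flat between the pads, its bottom level with the TCP, and the hole is about midway between the fingers. Carry it over the box.

```bash
python3 -c "
from h import *
print(step([.5574,-.3574,.27],-12.4));print(step([.5325,-.068,.27],-12.4))"
```

```text
[ 5.000e-04 -8.000e-04 -2.026e-01 -5.000e-04 -3.000e-04  1.000e-04]
[ 5.551e-01 -1.735e-01 -2.017e-01 -5.000e-04 -3.000e-04  1.000e-04]
```

```bash
python3 -m handwheel '[[[0,0,-0.08],[0,0,0]],[[0,0,-0.16],[0,0,0]],[[0.04,-0.012,-0.2],[0,0,0]],[[0.12,-0.037,-0.2],[0,0,0]],[[0.2,-0.062,-0.2],[0,0,0]],[[0.28,-0.087,-0.2],[0,0,0]],[[0.36,-0.112,-0.2],[0,0,0]],[[0.44,-0.137,-0.2],[0,0,0]],[[0.51,-0.16,-0.2],[0,0,0]],[[0.555,-0.1735,-0.2],[0,0,0]]]'
python3 -m handwheel '[[[0,0,0],[0,0,0]],[[0,0,0],[0,0,0]],[[0,0,0],[0,0,0]]]'
python3 -c "
from h import *
print(step([.5325,-.068,.08],-12.4))"
```

```text
time_s: 6.65
position: [0.5319, -0.0657, 0.2697]
tool_rot: [[0.213, 0.977, -0.0], [0.977, -0.213, 0.001], [0.0, -0.001, -1.0]]
ft_force: [1.0, 0.3, -1.2]
grip_width: 0.0479
gripper_force: 42.1
time_s: 6.95
position: [0.5327, -0.0689, 0.2695]
tool_rot: [[0.215, 0.977, -0.0], [0.977, -0.215, -0.0], [-0.0, -0.0, -1.0]]
ft_force: [-0.0, -0.4, -2.5]
grip_width: 0.0483
gripper_force: 42.1
[ 1.800e-03 -6.000e-04  3.791e-01 -1.000e-04  1.000e-04 -1.000e-04]
```

```bash
python3 -m handwheel '[[[0,0,0.08],[0,0,0]],[[0,0,0.16],[0,0,0]],[[0,0,0.24],[0,0,0]],[[0.0018,-0.0006,0.31],[0,0,0]],[[0.0018,-0.0006,0.36],[0,0,0]],[[0.0018,-0.0006,0.39],[0,0,0]],[[0.0018,-0.0006,0.41],[0,0,0]],[[0.0018,-0.0006,0.416],[0,0,0]],[[0.0018,-0.0006,0.416],[0,0,0]],[[0.0018,-0.0006,0.416],[0,0,0]]]'
python3 - <<'E'
from h import *
np.set_printoptions(precision=4,suppress=True)
s=observe();print(s["position"],s["ft_force"]); print(step([.5325,-.068,.0438],-12.4))
im,d=get_image("side"); save(cv2.resize(im[200:320,250:390],None,fx=5,fy=5,interpolation=cv2.INTER_CUBIC),"pics/p1.png");np.savez("side2.npz",im=im,d=d)
E
```

```text
time_s: 7.95
position: [0.5329, -0.0675, 0.0626]
tool_rot: [[0.215, 0.977, 0.001], [0.977, -0.215, -0.001], [-0.0, 0.002, -1.0]]
ft_force: [0.3, -0.7, -1.9]
grip_width: 0.0478
gripper_force: 42.2
[ 0.5329 -0.0675  0.0626] [ 0.3119 -0.6644 -1.9283]
[-0.0012 -0.0007  0.0376  0.0005  0.0001  0.0001]
```

View pics/p1.png

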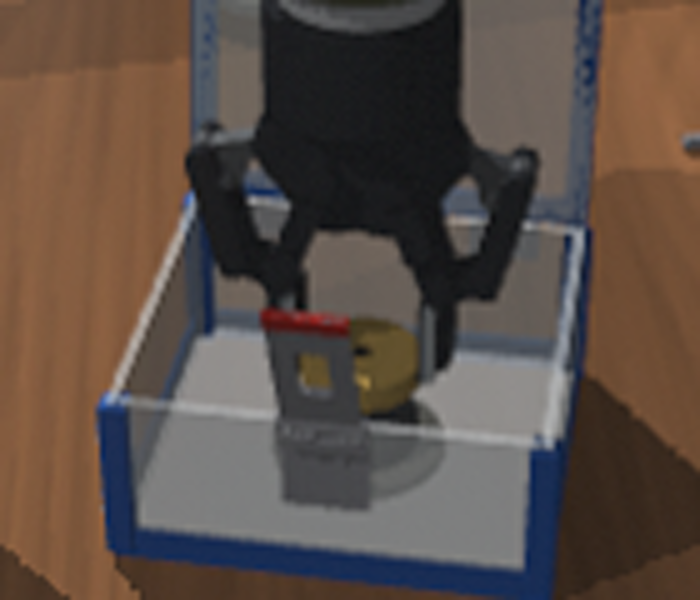

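The picture shows the brass disc level over the grey one. Their right edges line up (crop x≈420 for both) and the fingers are clear of the walls. Lower slowly.

```bash
python3 -m handwheel '[[[-0.0012,-0.0007,0.01],[0,0,0]],[[-0.0012,-0.0007,0.02],[0,0,0]],[[-0.0012,-0.0007,0.026],[0,0,0]],[[-0.0012,-0.0007,0.03],[0,0,0]],[[-0.0012,-0.0007,0.032],[0,0,0]],[[-0.0012,-0.0007,0.032],[0,0,0]],[[-0.0012,-0.0007,0.032],[0,0,0]],[[-0.0012,-0.0007,0.032],[0,0,0]],[[-0.0012,-0.0007,0.032],[0,0,0]]]'; python3 -m handwheel '[[[0,0,0.002],[0,0,0]],[[0,0,0.002],[0,0,0]],[[0,0,0.002],[0,0,0]]]';
```

```text
time_s: 8.9
position: [0.532, -0.0677, 0.0459]
tool_rot: [[0.214, 0.977, 0.0], [0.977, -0.214, -0.0], [-0.0, 0.0, -1.0]]
ft_force: [0.0, -0.1, -2.2]
grip_width: 0.0477
gripper_force: 42.2
time_s: 9.2
position: [0.532, -0.0677, 0.0448]
tool_rot: [[0.214, 0.977, -0.0], [0.977, -0.214, 0.0], [-0.0, -0.0, -1.0]]
ft_force: [-0.3, -0.1, -2.2]
grip_width: 0.0483
gripper_force: 42.2
```

```bash
for i in 1 2; do python3 -m handwheel '[[[0,0,0.001],[0,0,0]],[[0,0,0.001],[0,0,0]],[[0,0,0.001],[0,0,0]]]' | grep -E "pos|ft"; done
```

```text
position: [0.532, -0.0677, 0.0443]
ft_force: [-0.4, -0.0, -2.3]
position: [0.532, -0.0677, 0.0438]
ft_force: [-0.5, 0.0, -0.8]
```

```bash
python3 -m handwheel '[[[0,0,0.0006],[0,0,0]],[[0,0,0.0006],[0,0,0]]]' | grep -E "pos|ft"; python3 -m handwheel '[[[0,0,0],[0,0,0]],[[0,0,0],[0,0,0]],[[0,0,0],[0,0,0]],[[0,0,0],[0,0,0]],[[0,0,0],[0,0,0]],[[0,0,0],[0,0,0]]]' 1 20
```

```text
position: [0.532, -0.0677, 0.0437]
ft_force: [-0.5, -0.1, 0.9]
time_s: 10.6
position: [0.532, -0.0677, 0.0435]
tool_rot: [[0.214, 0.977, -0.0], [0.977, -0.214, -0.0], [-0.0, -0.0, -1.0]]
ft_force: [0.4, 0.3, -0.1]
grip_width: 0.0856
gripper_force: 0.0
```

```bash
python3 -m handwheel '[[[0,0,-0.02],[0,0,0]],[[0,0,-0.08],[0,0,0]],[[0,0,-0.16],[0,0,0]],[[0,0,-0.25],[0,0,0]],[[0,0,-0.34],[0,0,0]],[[0,0,-0.43],[0,0,0]],[[0,0,-0.52],[0,0,0]],[[0,0,-0.58],[0,0,0]],[[0,0,-0.58],[0,0,0]],[[0,0,-0.58],[0,0,0]]]' 0
python3 - <<'E'
from h import *
np.set_printoptions(precision=4,suppress=True)
s=observe()
im,d=get_image("side"); c=cv2.resize(im[150:320,250:390],None,fx=4.5,fy=4.5,interpolation=cv2.INTER_CUBIC)[200:]; 
save(c[:565],"pics/p2.png")
k=cv2.inRange(hsv(im),(15,100,40),(34,255,255))>0;w=np.zeros_like(k);w[260:300,290:345]=1;k&=w;P=cloud("side",d,k);v,u=np.nonzero(k);print(k.sum(),u.max(),np.percentile(P,[2,98],0))
# box frame points for lid push
a=np.radians(-12.4);Rb=np.array([[np.cos(a),-np.sin(a),0],[np.sin(a),np.cos(a),0],[0,0,1]]);o=np.r_[.532,-.0695,.02]
print("behind lid",o+Rb@[-.045,.16,.30], step(o+Rb@[-.045,.16,.31],-12.4))
E
```

```text
time_s: 11.6
position: [0.5317, -0.0675, 0.3339]
tool_rot: [[0.214, 0.977, 0.001], [0.977, -0.214, -0.0], [-0.0, 0.001, -1.0]]
ft_force: [0.4, 0.3, -0.4]
grip_width: 0.0001
gripper_force: 0.0
146 332 [[ 0.5138 -0.0891  0.0511]
 [ 0.5536 -0.0504  0.0558]]
behind lid [0.5224 0.0964 0.32  ] [ 0.3164 -0.0881  0.006  -0.0004 -0.0001  0.0001]
```

View pics/p2.png

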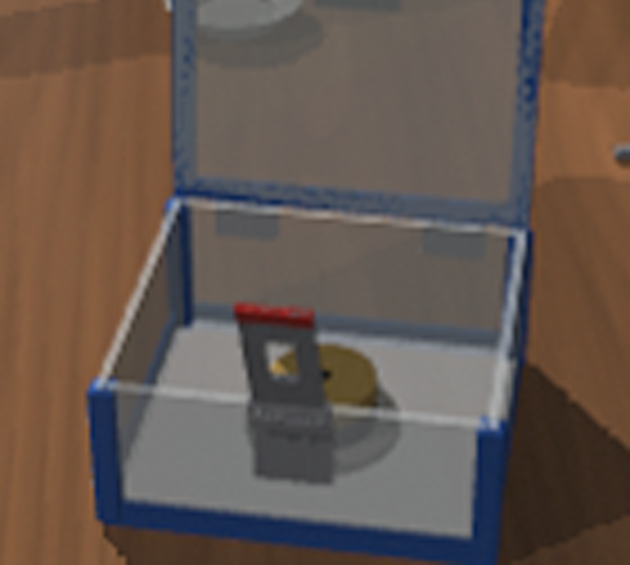

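The brass disc sits flat and concentric on the grey disc (crop hole at (325,374)). Next I move behind the lid and check from the top camera on the way.

```bash
python3 -m handwheel '[[[0.08,-0.02,0.005],[0,0,0]],[[0.16,-0.045,0.005],[0,0,0]],[[0.24,-0.07,0.005],[0,0,0]],[[0.316,-0.088,0.005],[0,0,0]],[[0.316,-0.088,0.08],[0,0,0]],[[0.316,-0.088,0.16],[0,0,0]],[[0.316,-0.088,0.24],[0,0,0]],[[0.316,-0.088,0.276],[0,0,0]],[[0.316,-0.088,0.276],[0,0,0]],[[0.316,-0.088,0.276],[0,0,0]]]'
python3 - <<'E'
from h import *
np.set_printoptions(precision=4,suppress=True)
s=observe()
a=np.radians(-12.4);Rb=np.array([[np.cos(a),-np.sin(a),0],[np.sin(a),np.cos(a),0],[0,0,1]]);o=np.r_[.532,-.0695,.02]
p=Rb.T@(s["position"]-o);print("tcp box",p)
for th in np.arange(1.75,-.01,-.125):
    u=np.r_[-np.cos(th),np.sin(th)];n=np.r_[np.sin(th),np.cos(th)];h=np.r_[.075,.075]
    C=h+.1*u+.005*n
    y=max(C[0],(h+.15*u+.005*n)[0])+.011; z=C[1]
    print(round(th,3),"tool x,z",((y-p[1])/.5).round(3),(-(z-p[2])/.5).round(3))
im,d=get_image("top");k=cv2.inRange(hsv(im),(15,100,40),(34,255,255))>0;w=np.zeros_like(k);w[215:260,318:365]=1;k&=w;v,u=np.nonzero(k);print(k.sum(),u.min(),u.max(),v.min(),v.max())
if k.sum():
    (c,r)=cv2.minEnclosingCircle(np.c_[u,v].astype(np.float32));print(c,r,plane("top",[c,(u.mean(),v.mean())],.055),)
E
```

```text
time_s: 12.65
position: [0.5228, 0.0961, 0.1956]
tool_rot: [[0.214, 0.977, -0.001], [0.977, -0.214, 0.0], [-0.0, -0.001, -1.0]]
ft_force: [0.8, 0.4, -0.1]
grip_width: 0.0001
gripper_force: 0.0
tcp box [-0.0445  0.1597  0.1756]
1.75 tool x,z -0.084 0.006
1.625 tool x,z -0.121 0.002
1.5 tool x,z -0.152 0.001
1.375 tool x,z -0.177 0.003
1.25 tool x,z -0.201 0.008
1.125 tool x,z -0.225 0.016
1.0 tool x,z -0.247 0.027
0.875 tool x,z -0.268 0.041
0.75 tool x,z -0.287 0.058
0.625 tool x,z -0.304 0.076
0.5 tool x,z -0.318 0.097
0.375 tool x,z -0.33 0.119
0.25 tool x,z -0.339 0.142
0.125 tool x,z -0.345 0.166
0.0 tool x,z -0.347 0.191
428 330 353 225 248
(341.505859375, 236.63742065429688) 11.734560012817383 [[ 0.5314 -0.0682  0.055 ]
 [ 0.5314 -0.068   0.055 ]]
```

```bash
python3 -m handwheel '[[[-0.06,0,0.006],[0,0,0]],[[-0.084,0,0.006],[0,0,0]],[[-0.105,0,0.003],[0,0,0]],[[-0.121,0,0.002],[0,0,0]],[[-0.138,0,0.001],[0,0,0]],[[-0.152,0,0.001],[0,0,0]],[[-0.165,0,0.002],[0,0,0]],[[-0.177,0,0.003],[0,0,0]],[[-0.19,0,0.005],[0,0,0]],[[-0.201,0,0.008],[0,0,0]]]'
python3 - <<'E'
from h import *
a=np.radians(-12.4);Rb=np.array([[np.cos(a),-np.sin(a),0],[np.sin(a),np.cos(a),0],[0,0,1]]);o=np.r_[.532,-.0695,.02]
im,d=get_image("side")
k=cv2.inRange(hsv(im),(105,120,40),(125,255,255))>0;w=np.zeros_like(k);w[100:300,240:420]=1
P=(cloud("side",d,k&w)-o)@Rb; P=P[(P[:,2]>.1)&(abs(P[:,0])<.1)&(P[:,1]<.2)];i=P[P[:,2]>P[:,2].max()-.01];print(i.mean(0).round(4),len(i))
E
```

```text
time_s: 13.7
position: [0.5012, -0.0026, 0.1914]
tool_rot: [[0.214, 0.977, -0.0], [0.977, -0.214, -0.0], [-0.0, 0.0, -1.0]]
ft_force: [0.5, 0.9, 1.9]
grip_width: 0.0001
gripper_force: 0.6
[-0.0062  0.0503  0.3586] 4
```

```bash
python3 -m handwheel '[[[-0.024,0,0.008],[0,0,0]],[[-0.046,0,0.019],[0,0,0]],[[-0.067,0,0.033],[0,0,0]],[[-0.086,0,0.05],[0,0,0]],[[-0.103,0,0.068],[0,0,0]],[[-0.117,0,0.089],[0,0,0]],[[-0.129,0,0.111],[0,0,0]],[[-0.138,0,0.134],[0,0,0]],[[-0.144,0,0.158],[0,0,0]],[[-0.146,0,0.175],[0,0,0]]]'
python3 -m handwheel '[[[0,0,0.006],[0,0,0]],[[0,0,0.008],[0,0,0]],[[0,0,0.008],[0,0,0]],[[0,0,0.008],[0,0,0]]]' | grep -E "pos|ft"
```

```text
time_s: 14.75
position: [0.4853, -0.0738, 0.1027]
tool_rot: [[0.215, 0.977, -0.001], [0.977, -0.215, 0.0], [-0.0, -0.001, -1.0]]
ft_force: [-0.5, -0.3, 1.5]
grip_width: 0.0003
gripper_force: 0.4
position: [0.4858, -0.0733, 0.1001]
ft_force: [0.1, -0.3, 0.6]
```

```bash
for i in 1 2; do python3 -m handwheel '[[[0,0,0.002],[0,0,0]],[[0,0,0.003],[0,0,0]],[[0,0,0.003],[0,0,0]],[[0,0,0.003],[0,0,0]]]' | grep -E "pos|ft"; done
```

```text
position: [0.486, -0.0733, 0.0999]
ft_force: [-4.3, 0.5, 14.7]
position: [0.486, -0.0734, 0.0996]
ft_force: [-9.2, 2.9, 28.5]
```

```bash
python3 -m handwheel '[[[0,0,-0.05],[0,0,0]],[[0,0,-0.13],[0,0,0]],[[0,0,-0.21],[0,0,0]],[[0,0,-0.29],[0,0,0]],[[0,0,-0.35],[0,0,0]],[[0,0,-0.35],[0,0,0]],[[0,0,-0.35],[0,0,0]]]' | grep pos
python3 - <<'E'
from h import *
np.set_printoptions(precision=4,suppress=True)
s=observe()
a=np.radians(-12.4);Rb=np.array([[np.cos(a),-np.sin(a),0],[np.sin(a),np.cos(a),0],[0,0,1]]);o=np.r_[.532,-.0695,.02]
p=Rb.T@(s["position"]-o);print("tcp box",p)
uv={}
for n,bx in(("top",(380,225,420,260)),("side",(290,240,330,300))):
    im,d=get_image(n);k=cv2.inRange(hsv(im),(0,130,60),(6,255,255))>0; z=np.zeros_like(k); z[bx[1]:bx[3],bx[0]:bx[2]]=1;k&=z
    v,u=np.nonzero(k);uv[n]=[(u.mean(),v.mean())];print(n,k.sum(),Rb.T@(cloud(n,d,k).mean(0)-o))
T=tri(uv["top"],uv["side"])[0];print("red box",Rb.T@(T[:3]-o),T[3])
print("first: dx to y=-.16", (-.16-p[1])/.5,"dy to x=-.022",(-.022-p[0])/.5,"dz to .135",(p[2]-.135)/.5)
im,d=get_image("side");save(cv2.resize(im[200:320,250:390],None,fx=5,fy=5,interpolation=cv2.INTER_CUBIC),"pics/l1.png")
E
```

```text
position: [0.4856, -0.0733, 0.2719]
tcp box [-0.0445 -0.0136  0.2519]<stdin>:9: RuntimeWarning: Mean of empty slice.
  ret = ret.dtype.type(ret / rcount)
Traceback (most recent call last):
  File "h.py", line 19, in cloud
    v,u=np.nonzero(mask&(d>0)); o,r=ray(n,np.c_[u,v]); return o+r*d[v,u][:,None]   # ray z_cam=1
                                    ~~~^^^^^^^^^^^^^^
  File "h.py", line 6, in ray
    c=camera_params(n); K=c["K"]; x=cv2.undistortPoints(np.array(uv,float).reshape(-1,1,2),K,np.array([c["k1"],0,0,0.]))[:,0]
                                    ~~~~~~~~~~~~~~~~~~~^^^^^^^^^^^^^^^^^^^^^^^^^^^^^^^^^^^^^^^^^^^^^^^^^^^^^^^^^^^^^^^^^
cv2.error: OpenCV(4.12.0) /io/opencv/modules/calib3d/src/undistort.dispatch.cpp:347: error: (-215:Assertion failed) CV_IS_MAT(_src) && CV_IS_MAT(_dst) && (_src->rows == 1 || _src->cols == 1) && (_dst->rows == 1 || _dst->cols == 1) && _src->cols + _src->rows - 1 == _dst->rows + _dst->cols - 1 && (CV_MAT_TYPE(_src->type) == CV_32FC2 || CV_MAT_TYPE(_src->type) == CV_64FC2) && (CV_MAT_TYPE(_dst->type) == CV_32FC2 || CV_MAT_TYPE(_dst->type) == CV_64FC2) in function 'cvUndistortPointsInternal'
```

```bash
python3 - <<'E'
from h import *
np.set_printoptions(precision=4,suppress=True)
s=observe()
a=np.radians(-12.4);Rb=np.array([[np.cos(a),-np.sin(a),0],[np.sin(a),np.cos(a),0],[0,0,1]]);o=np.r_[.532,-.0695,.02]
p=Rb.T@(s["position"]-o)
im,d=get_image("side");k=cv2.inRange(hsv(im),(0,130,60),(6,255,255))>0;k[:240]=0;k[300:]=0;k[:,:290]=0;k[:,330:]=0
v,u=np.nonzero(k);print("side red now",u.mean(),v.mean())
T=tri([(408,239.1)],[(u.mean(),v.mean())])[0];print("red box",Rb.T@(T[:3]-o),T[3])
print("first: dx to y=-.16", (-.16-p[1])/.5,"dy to x=-.022",(-.022-p[0])/.5,"dz to .135",(p[2]-.135)/.5)
save(cv2.resize(im[200:320,250:390],None,fx=5,fy=5,interpolation=cv2.INTER_CUBIC),"pics/l1.png")
E
```

```text
side red now 309.85185185185185 264.1296296296296
red box [-0.0009 -0.1138  0.1479] 0.0011087341947484913
first: dx to y=-.16 -0.2928222956633455 dy to x=-.022 0.045567230409247955 dz to .135 0.23217122218908903
```

View pics/l1.png

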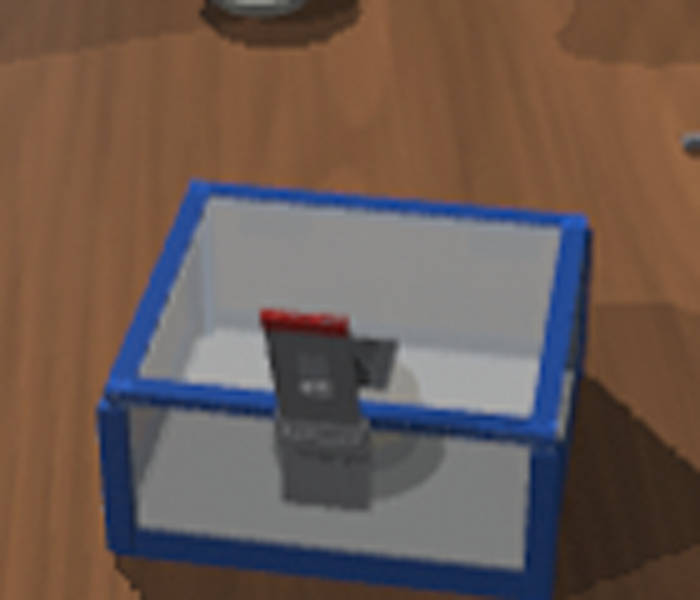

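The lid is shut on the rim. The hasp still stands, with its red end at (310,264), leaning outwards at about 2.0 rad. Next I go outside it.

```bash
python3 -m handwheel '[[[-0.08,0.01,0],[0,0,0]],[[-0.16,0.02,0],[0,0,0]],[[-0.24,0.04,0],[0,0,0]],[[-0.293,0.045,0],[0,0,0]],[[-0.293,0.045,0.07],[0,0,0]],[[-0.293,0.045,0.14],[0,0,0]],[[-0.293,0.045,0.2],[0,0,0]],[[-0.293,0.045,0.232],[0,0,0]],[[-0.293,0.045,0.232],[0,0,0]],[[-0.293,0.045,0.232],[0,0,0]]]'
python3 - <<'E'
from h import *
np.set_printoptions(precision=4,suppress=True)
s=observe()
a=np.radians(-12.4);Rb=np.array([[np.cos(a),-np.sin(a),0],[np.sin(a),np.cos(a),0],[0,0,1]]);o=np.r_[.532,-.0695,.02]
p=Rb.T@(s["position"]-o);print("tcp box",p)
h=np.r_[-.083,.0815]
for th in np.arange(2.0,-.01,-.125):
    u=np.r_[np.cos(th),np.sin(th)];n=np.r_[-np.sin(th),np.cos(th)]
    C=h+.064*u+.0015*n; y=min(C[0],(h+.078*u+.0015*n)[0])-.011; z=C[1]
    print(round(th,3),"tool x,z",((y-p[1])/.5).round(3),(-(z-p[2])/.5).round(3))
E
```

```text
time_s: 17.75
position: [0.4762, -0.2213, 0.1559]
tool_rot: [[0.214, 0.977, -0.001], [0.977, -0.214, 0.001], [0.0, -0.001, -1.0]]
ft_force: [-0.3, -0.2, 0.2]
grip_width: -0.0001
gripper_force: 0.0
tcp box [-0.0219 -0.1602  0.1359]
2.0 tool x,z 0.065 -0.006
1.875 tool x,z 0.083 -0.013
1.75 tool x,z 0.102 -0.017
1.625 tool x,z 0.121 -0.019
1.5 tool x,z 0.138 -0.019
1.375 tool x,z 0.154 -0.017
1.25 tool x,z 0.17 -0.014
1.125 tool x,z 0.185 -0.008
1.0 tool x,z 0.199 -0.001
0.875 tool x,z 0.212 0.009
0.75 tool x,z 0.224 0.019
0.625 tool x,z 0.234 0.031
0.5 tool x,z 0.243 0.045
0.375 tool x,z 0.25 0.059
0.25 tool x,z 0.256 0.074
0.125 tool x,z 0.259 0.09
0.0 tool x,z 0.26 0.106
```

```bash
python3 -m handwheel '[[[0.04,0,0],[0,0,0]],[[0.065,0,-0.006],[0,0,0]],[[0.083,0,-0.012],[0,0,0]],[[0.102,0,-0.015],[0,0,0]],[[0.121,0,-0.015],[0,0,0]],[[0.138,0,-0.015],[0,0,0]],[[0.154,0,-0.014],[0,0,0]],[[0.17,0,-0.012],[0,0,0]],[[0.185,0,-0.008],[0,0,0]],[[0.199,0,-0.001],[0,0,0]]]'
python3 -m handwheel '[[[0.013,0,0.01],[0,0,0]],[[0.025,0,0.02],[0,0,0]],[[0.035,0,0.032],[0,0,0]],[[0.044,0,0.046],[0,0,0]],[[0.051,0,0.06],[0,0,0]],[[0.057,0,0.075],[0,0,0]],[[0.06,0,0.091],[0,0,0]],[[0.061,0,0.1],[0,0,0]],[[0.061,0,0.105],[0,0,0]],[[0.061,0,0.105],[0,0,0]]]'
```

```text
time_s: 18.75
position: [0.4975, -0.1234, 0.1562]
tool_rot: [[0.214, 0.977, -0.001], [0.977, -0.214, 0.0], [0.0, -0.001, -1.0]]
ft_force: [-1.1, 0.1, -0.1]
grip_width: -0.0002
gripper_force: 0.6
time_s: 19.75
position: [0.5039, -0.0943, 0.1036]
tool_rot: [[0.215, 0.977, -0.001], [0.977, -0.215, 0.0], [0.0, -0.001, -1.0]]
ft_force: [-2.8, 1.6, -1.1]
grip_width: -0.0002
gripper_force: 1.2
```

```bash
for i in 1 2; do python3 -m handwheel '[[[0,0,0.002],[0,0,0]],[[0,0,0.002],[0,0,0]],[[0,0,0.002],[0,0,0]]]' | grep -E "pos|ft"; done
python3 - <<'E'
from h import *
im,d=get_image("side");save(cv2.resize(im[200:320,250:390],None,fx=5,fy=5,interpolation=cv2.INTER_CUBIC),"pics/h1.png")
E
```

```text
position: [0.504, -0.0943, 0.1031]
ft_force: [-2.7, 1.6, -1.1]
position: [0.504, -0.0943, 0.102]
ft_force: [-3.9, 0.7, -0.4]
```

View pics/h1.png

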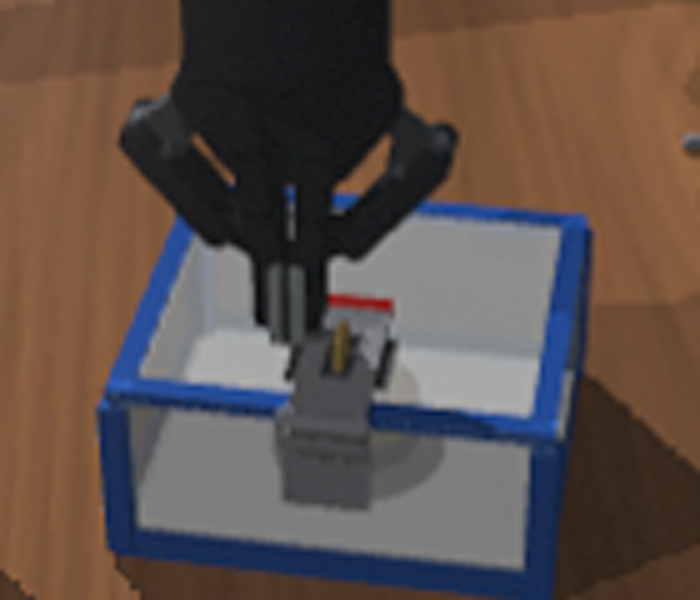

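The hasp is down with the brass catch standing through its slot (crop (340,345)). The fingertips have slipped off to its left edge, so I lift, re-centre over the red end and press from above.

```bash
python3 -m handwheel '[[[0,-0.004,-0.02],[0,0,0]],[[0,-0.004,-0.08],[0,0,0]],[[0,0,-0.12],[0,0,0]],[[0.038,0.044,-0.12],[0,0,0]],[[0.038,0.044,-0.12],[0,0,0]],[[0.038,0.044,-0.12],[0,0,0]]]' | grep -E "pos|ft"
python3 - <<'E'
from h import *
np.set_printoptions(precision=4,suppress=True)
s=observe()
a=np.radians(-12.4);Rb=np.array([[np.cos(a),-np.sin(a),0],[np.sin(a),np.cos(a),0],[0,0,1]]);o=np.r_[.532,-.0695,.02]
print("tcp box",Rb.T@(s["position"]-o))
im,d=get_image("side");k=cv2.inRange(hsv(im),(0,130,60),(6,255,255))>0;k[:240]=0;k[300:]=0;k[:,:290]=0;k[:,350:]=0
v,u=np.nonzero(k);P=(cloud("side",d,k)-o)@Rb;print("red",len(P),u.mean(),v.mean(),np.median(P,0),np.percentile(P,[2,98],0))
E
```

```text
position: [0.53, -0.0805, 0.1625]
ft_force: [-0.6, 0.2, 0.2]
tcp box [ 0.0004 -0.0111  0.1425]
red 27 320.3703703703704 259.8888888888889 [-0.0007 -0.0105  0.0846] [[-0.0124 -0.0144  0.0804]
 [ 0.0134 -0.0021  0.0866]]
```

```bash
python3 -m handwheel '[[[0,0,0.05],[0,0,0]],[[0,0,0.09],[0,0,0]],[[0,0,0.105],[0,0,0]],[[0,0,0.112],[0,0,0]],[[0,0,0.116],[0,0,0]],[[0,0,0.118],[0,0,0]],[[0,0,0.118],[0,0,0]],[[0,0,0.118],[0,0,0]]]' | grep -E "pos|ft"
for i in 1 2; do python3 -m handwheel '[[[0,0,0.0015],[0,0,0]],[[0,0,0.0015],[0,0,0]],[[0,0,0.0015],[0,0,0]]]' | grep -E "pos|ft"; done
```

```text
position: [0.5299, -0.0805, 0.1035]
ft_force: [-0.5, -0.2, -0.4]
position: [0.5299, -0.0805, 0.1028]
ft_force: [-0.8, 1.0, 5.3]
position: [0.53, -0.0806, 0.1026]
ft_force: [-1.7, 0.9, 10.0]
```

```bash
python3 -m handwheel '[[[0,0,-0.05],[0,0,0]],[[0,0,-0.13],[0,0,0]],[[0,0,-0.22],[0,0,0]],[[0,0,-0.31],[0,0,0]],[[0,0,-0.4],[0,0,0]],[[0.08,0,-0.4],[0,0,0]],[[0.17,0,-0.4],[0,0,0]],[[0.26,0,-0.4],[0,0,0]],[[0.35,0,-0.4],[0,0,0]],[[0.4,0,-0.4],[0,0,0]]]' | grep -E "time|pos|ft"
python3 - <<'E'
from h import *
np.set_printoptions(precision=4,suppress=True)
a=np.radians(-12.4);Rb=np.array([[np.cos(a),-np.sin(a),0],[np.sin(a),np.cos(a),0],[0,0,1]]);o=np.r_[.532,-.0695,.02]
L=[]
for n,bx in(("top",(310,170,410,310)),("side",(265,220,375,330))):
    im,d=get_image(n);k=cv2.inRange(hsv(im),(0,130,60),(6,255,255))>0;z=np.zeros_like(k);z[bx[1]:bx[3],bx[0]:bx[2]]=1;k&=z
    if k.any(): P=(cloud(n,d,k)-o)@Rb;print(n,len(P),np.median(P,0))
    L.append(cv2.resize(im[bx[1]:bx[3],bx[0]:bx[2]],(400,480),interpolation=cv2.INTER_CUBIC))
save(np.hstack(L),"pics/end.png")
E
```

```text
time_s: 23.45
position: [0.5725, 0.118, 0.3012]
ft_force: [-0.4, 0.2, 0.5]
top 43 [-0.0003 -0.0083  0.0844]
side 28 [ 0.0002 -0.0106  0.0823]
```

View pics/end.png

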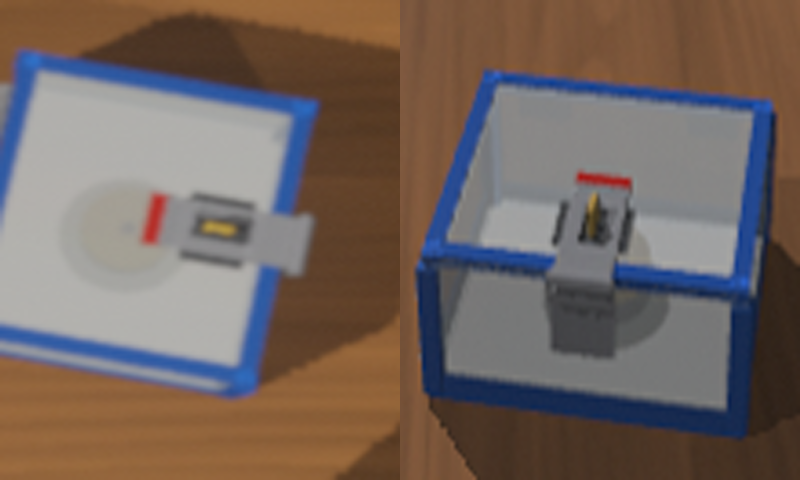

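The lid is shut and the hasp lies flat with the catch through its slot. The disc stack shows centred under the lid, and the robot is clear.

```bash
python3 -m handwheel '[[[0,0,0],[0,0,0]],[[0,0,0],[0,0,0]],[[0,0,0],[0,0,0]]]' | grep -E "time|ft"; python3 -c "
from rig import *
print(close_job())"
```

```text
time_s: 23.85
ft_force: [0.2, 0.2, -0.5]
the job is handed in; nothing more can be done
None
```

The job is handed in at 23.9 s of the 69 s allowed: the brass disc was set down flat on the grey one (centres within about 1 mm by camera), the lid is shut, the hasp lies flat with the catch through its slot, and the robot touched nothing else.

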